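# Warm the pistachio tin: pull, turn and push home the heat dial

### The arm

A 6-joint arm with a two-finger parallel gripper is mounted at the origin on the work surface. World frame = base frame: x ahead of the robot, y to its left, z up, the work surface at z = 0. Lengths are in m, angles in rad, forces in N, time in s.
With the tool pointing down it reaches from about 0.375 to 0.975 m from the base axis. Payload 3.8 kg.
Tool frame: the origin (TCP) lies midway between the tips of the shut fingers; the grasp point (between the pads) lies 19 mm behind it; z points along the fingers, y is the line along which they close (so a half turn about z gives the same grasp; the last joint's range is limited). The gripper opens to 85 mm and grips with 20 to 120 N. Pads are 22 mm wide; open, the fingers measure 114 mm over their backs; the gripper's body (76 mm by 85 mm) begins 54 mm behind the grasp point. The pads swing forward as they close: fully open they stand 13 mm farther back than shut.
Start: joints at [-1.22, 0.264, 1.604, -0, 1.274, -0.037], TCP at [0.255, -0.625, 0.231] pointing down, gripper open.
Joint ranges: [-2.63, 2.63], [-0.94, 2.18], [0.31, 2.57], [-1.31, 4.45], [0, 2.66], [-2.55, 2.55]. Speed limits (rad/s): [2.57, 2.57, 3.14, 3.14, 3.14, 3.14].

### API

Orientations are given as a unit quaternion [w, x, y, z].
In Python, from plant import manip, camera, finder gives the robot as it stands.
- The arm moves only by the tool arm_command, never from a script. Its argument "plan" is a list of rows, each a list of 2 entries, a list of its own where there are three numbers: the shift along the tool's x, y, z in m, then the turn, a rotation vector about the tool's x, y, z in degrees. A call has 1 to 12 rows; each row shifts and turns the commanded pose from where the row before left it, along the tool's axes as they then stand; what a row does not reach is not made up. A row lasts 1/12 s, in which the tool goes at most 41.7 mm and 7.16 degrees, less where a joint would pass 70% of its speed; a pose out of reach is approached as far as the arm can. A call with a gripper value outside its range is refused whole. "gripper" is the gripper's target within -1 to 1 (fully open at 1, half-way at 0, shut at -1), set as the call begins (left out, the last holds). The fingers move at their own pace and stop on an object; the grip force is fixed at half the most. Time passes only in rows, so rows that do not move let the fingers close. It gives the time, the measured TCP pose, the force, the opening and the grip force at its end, in the units of the state.
- manip.get_state(): the state, without advancing time (a new reading comes with each control period).
- camera(name): name is "scene" or "top" or "wrist"; returns a dict with "img" (384x512x3 uint8, red, green, blue), "fovy" (degrees; the focal length in pixels is half the picture's height over the tangent of half this angle, whatever the lens; pixels are square), "cx", "cy" (the principal point, pixels), "pose" (4x4, takes a point from camera to world coordinates). Camera axes: x right, y down, z forward; pixel columns grow to the right and rows downward; lengths in m; the calibration is good to about 2 mm. A picture is of the moment at which its call begins. There is no depth.
- manip.close_job(): hands the job in; it is judged then, once.
Trained networks look in the newest picture that a camera, given by its name, has taken for a name from the list of things; names that differ only in an ending like _2 or _b are one class to them, and where a whole thing is asked for, a point or a joint stands for the part that bears it (a point fixed in the world has none). Each returns a list of dicts, best first, with "score" (0 to 1); they miss things now and then, are a little off and sometimes report something else, mostly with a low value. They report only what shows in the picture. A call takes as long as a camera call. They do not tell look-alikes from the thing itself.
- finder.look_for(camera, thing): "rect" ([left, top, right, bottom] in pixels, round what is visible of it).
- finder.trace(camera, thing): "pixels" (384x512 bool, what is visible of it) and "rect" ([left, top, right, bottom] in pixels, round what is visible of it).
The state is a dict: "clock": time; "qpos": joint angles; "qvel": joint speeds; "effort": joint torques, N m; "tcp_pos": TCP position; "orientation": TCP orientation; "force": force on the tool from outside, world axes, zero at the start; "ft_torque": the same for the moment, N m; "grip_width": finger opening in m; "gripper_force": force on a finger pad.
Only numpy, scipy, OpenCV 4.12 (cv2) and the standard library are available. Lean on these libraries where they do the work, as an engineer would, in place of code of your own. Each camera call takes 0.05 s, during which the arm holds its last target. There are 200 camera calls.

### The job

Set the white tin of pistachio pastries down gently in the middle of the warmer's black plate, upright and lengthways along it. Then switch on its heat: pull the dial up to unlock it, turn it until its red pointer faces the green magnet, push it back fully home in that notch and let go. Leave the dark red tin, the amber bottle and the white mug where they stand.

Things in the scene. Friction and masses are not known exactly. Their poses are not given: they have to be found in the camera images.
- tin_pistachio_mid (a point): white open tin of baklava with green pistachio on top, loose, 180 mm long (its x axis), 54 wide (y), 42 high, filled solid almost to the rim, 0.25 to 0.5 kg; on the counter in one of two places shared with the dark red tin. Point: its centre, 21 mm above its underside
- plate_mid (a point): centre of the top of the warmer's black plate, 220 mm along x by 120 along y, 4 mm above the steel casing, 74 mm above the counter. The fixed warmer is 260 mm along x by 350 along y, the plate on its left and the dial on its right seen from the robot; the dial's axis is 170 mm from this point along -y
- dial_grip (a point): on the dial's vertical axis at grip height, 114 mm above the counter when home; rises and turns with the dial. Black bar grip 66 mm along x (where the red pointer faces), 18 wide (y), from 25 mm below to 17 above this point; below it a skirt of radius 36. A fixed collar 40 to 54 mm from the axis rises to 32 mm below this point (dial home)
- pointer_tip (a point): outer end of the dial's red pointer, a 9 mm thick bar reaching 58 mm from the axis. With the dial home it lies in one of five 14 mm wide notches with rounded mouths in the collar, at 0, +-0.663 and +-1.326 rad from the warmer's x axis, and the dial cannot turn
- dial_lift (a joint): how far the dial is pulled up, m: 0 fully home, 0.018 fully out. The pointer clears the collar above 0.011. It stays where it is left; moving it takes about 3 N down, 6 N up
- dial (a joint): angle of the dial, rad, anticlockwise seen from above: 0 is the starting notch (pointer along the warmer's x axis, away from the robot), give or take 0.03 rad of play; turns -1.40 to 1.40 once pulled up. Light friction, stays where left
- mag_green_top (a point): centre of the top of the green magnet, a fixed disc 15 mm across and 4 mm thick on the casing, 69 mm from the dial's axis, right outside the notch the pointer must end in. Yellow, blue and white ones mark three other notches; which has which colour varies. The starting notch has none
- tin_walnut_mid (a point): the other tin, the same size, dark red with dark walnut pastries. Leave it alone. Point: its centre, half-way up
- syrup: amber bottle, 60 mm across, 190 mm tall, standing left of the warmer. Leave it alone. Origin: centre of its underside
- mug_rim (a point): white mug, 76 mm across, 90 mm tall, left of the warmer. Leave it alone. Point: centre of its mouth
Not all that is in view belongs to the job. Leave any blue look-alike of the part that bears tin_pistachio_mid alone.

How it is judged:
On the way, in this order (a step that is already met when the one before it is completed fails the run):
1. the pistachio tin stands on the plate, let go (x of tin_pistachio_mid in the frame of plate_mid between -0.025 and 0.025 m and y of tin_pistachio_mid in the frame of plate_mid between -0.03 and 0.03 m and z of tin_pistachio_mid in the frame of plate_mid between 0.015 and 0.026 m and angle between the x axis of tin_pistachio_mid and the x axis of plate_mid, either way round below 0.2 rad and angle between tin_pistachio_mid's own z axis and vertical below 0.1 rad and contact force between the fingers and tin_pistachio below 0.1 N), for 0.2 s.
2. the dial is pulled up clear of its collar (value of joint dial_lift above 0.011 m), for 0.1 s.
3. the pointer faces the green magnet with the dial still pulled up (value of joint dial_lift above 0.008 m and y of mag_green_top in the frame of dial_grip between -0.012 and 0.012 m and x of mag_green_top in the frame of dial_grip above 0.03 m), for 0.1 s.
At the end, for the whole second after the job is handed in: Tin upright (0.1 rad) on the plate, centre within 25 mm of the plate centre lengthways and 30 mm across, aligned within 0.2 rad; dial within 3 mm of fully home, its pointer line passing within 7.5 mm of the green magnet centre; tin at rest (x of tin_pistachio_mid in the frame of plate_mid between -0.025 and 0.025 m and y of tin_pistachio_mid in the frame of plate_mid between -0.03 and 0.03 m and z of tin_pistachio_mid in the frame of plate_mid between 0.015 and 0.026 m and angle between the x axis of tin_pistachio_mid and the x axis of plate_mid, either way round below 0.2 rad and angle between tin_pistachio_mid's own z axis and vertical below 0.1 rad and value of joint dial_lift below 0.003 m and y of mag_green_top in the frame of dial_grip between -0.0075 and 0.0075 m and x of mag_green_top in the frame of dial_grip above 0.03 m and linear speed of tin_pistachio below 0.02 m/s); the robot touches nothing.
It fails at once if the dark red tin, the bottle or the mug is pushed more than 30 mm (distance of any of tin_walnut_mid, syrup, mug_rim from where it was at the start of the episode above 0.03 m).
It fails at once if the tin is tipped more than 0.5 rad (angle between tin_pistachio_mid's own z axis and vertical above 0.5 rad).
It fails at once if the tin is dropped or slammed on the warmer (over 0.5 m/s within 40 mm of the plate) (horizontal distance between tin_pistachio_mid and plate_mid below 0.12 m and z of tin_pistachio_mid in the frame of plate_mid below 0.061 m and linear speed of tin_pistachio above 0.5 m/s).
It also fails if it takes over 51 s, if anything falls off the work surface, if the arm or the gripper's body presses on something with over 40 N, if the wrist force passes 120 N, or if a joint passes its speed limit or range.

## Working session

There is one attempt and no reset: what is moved stays moved. The work goes in short steps, Python scripts to look and compute and a tool call to move; the robot and the scene stay as the last step left them, time stands still between calls to the robot, and variables do not carry over. Pictures are saved under pics/ and viewed, at most 10 in all, crops included, and the job is handed in when it is done.

Besides the shell and the picture viewer there is one more tool, called after "Emit:" as name(argument=value, ...) on one line, values as JSON. arm_command: Moves the arm, as the interface text tells. Its arguments: {"type":"object","properties":{"plan":{"type":"array","items":{"type":"array"}},"gripper":{"type":"number"}},"required":["plan"]}

```bash
mkdir -p pics
cat > h.py <<'E'
import numpy as np, cv2
from plant import manip, camera, finder
def ray(c,u,v):
    f=c["img"].shape[0]/2/np.tan(np.radians(c["fovy"])/2)
    P=np.array(c["pose"]); d=P[:3,:3]@np.array([(u-c["cx"])/f,(v-c["cy"])/f,1]); return P[:3,3],d/np.linalg.norm(d)
def atz(c,u,v,z):
    o,d=ray(c,u,v); return o+d*(z-o[2])/d[2]
def tri(rs):
    A=np.zeros((3,3));b=np.zeros(3)
    for o,d in rs:
        M=np.eye(3)-np.outer(d,d);A+=M;b+=M@o
    p=np.linalg.solve(A,b); return p,[np.linalg.norm((np.eye(3)-np.outer(d,d))@(p-o)) for o,d in rs]
def save(c,n): cv2.imwrite("pics/"+n,c["img"][:,:,::-1])
E
python3 - <<'E'
from h import *
ims=[]
for n in("scene","top"):
    c=camera(n);ims.append(c["img"]);print(n,c["fovy"],np.round(np.array(c["pose"]),3).tolist())
    for t in("tin_pistachio_mid","tin_walnut_mid","plate_mid","dial_grip","pointer_tip","mag_green_top","syrup","mug_rim"):
        try:
            for r in finder.trace(n,t)[:3]:
                m=r["pixels"];ys,xs=np.nonzero(m);print(t,round(r["score"],2),np.round(r["rect"]),xs.mean().round(1),ys.mean().round(1),m.sum())
        except Exception as e: print(t,e)
cv2.imwrite("pics/a.png",cv2.resize(np.vstack(ims),None,fx=.78,fy=.78)[:,:,::-1])
cv2.imwrite("pics/top.png",cv2.resize(ims[1],(800,600))[:,:,::-1])
cv2.imwrite("pics/scene.png",cv2.resize(ims[0],(800,600))[:,:,::-1])
print(manip.get_state())
E
```

```text
scene 52.43876640114466 [[-0.751, 0.546, -0.372, 0.891], [0.661, 0.614, -0.432, 0.639], [-0.007, -0.57, -0.821, 1.143], [0.0, 0.0, 0.0, 1.0]]
tin_pistachio_mid 0.89 [218.  90. 239. 131.] 227.3 111.1 520
tin_pistachio_mid 0.86 [125. 147. 164. 186.] 146.2 166.3 752
tin_pistachio_mid 0.68 [191. 208. 217. 235.] 208.1 222.2 460
tin_walnut_mid 0.77 [170. 123. 204. 160.] 183.9 141.2 677
plate_mid 0.95 [159. 186. 296. 314.] 228.6 249.1 9130
dial_grip 0.56 [192. 211. 219. 232.] 208.3 222.0 396
pointer_tip 0.76 [193. 206. 221. 237.] 207.7 222.2 461
syrup 0.96 [310. 281. 341. 318.] 324.2 300.1 680
mug_rim 0.96 [340. 260. 383. 296.] 356.5 277.3 933
top 52.89292120115123 [[0.021, -0.989, 0.145, 0.256], [-0.999, -0.026, -0.035, 0.101], [0.038, -0.144, -0.989, 1.177], [0.0, 0.0, 0.0, 1.0]]
tin_pistachio_mid 0.82 [362. 245. 390. 268.] 374.8 257.1 322
tin_pistachio_mid 0.55 [351. 124. 413. 148.] 381.7 137.2 1247
tin_walnut_mid 0.91 [358. 180. 420. 208.] 386.4 193.5 1229
plate_mid 0.57 [170.  90. 293. 180.] 230.4 134.6 10189
dial_grip 0.8 [249. 113. 272. 142.] 259.9 129.0 476
pointer_tip 0.74 [246. 11
[... 230 characters left out ...]
3 1282
{'clock': 0.9, 'qpos': array([-1.21991392e+00,  2.63895394e-01,  1.60400765e+00,  3.59163827e-05,
        1.27368844e+00, -3.69040687e-02]), 'qvel': array([ 0.00073799,  0.00032806,  0.00125685, -0.00129215, -0.0010424 ,
        0.00146828]), 'effort': array([-1.11707479e-03, -5.15055764e+01, -3.67732179e+01, -1.40373604e-04,
        6.06367666e-04, -1.35153222e-07]), 'tcp_pos': array([ 0.25524985, -0.62487306,  0.23127869]), 'orientation': array([-2.10853565e-06,  9.81262535e-01,  1.92675470e-01,  1.70514261e-05]), 'force': array([-0.0012177 , -0.24317099,  0.22051932]), 'ft_torque': array([0.00665922, 0.02857011, 0.00991327]), 'gripper_force': 0.0, 'grip_width': 0.08564620573334845}
```

View pics/top.png

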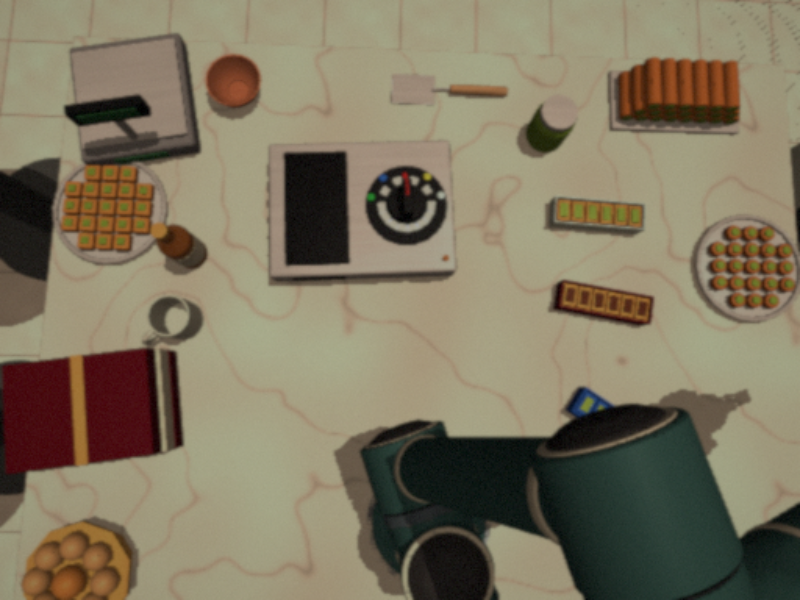

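View pics/scene.png

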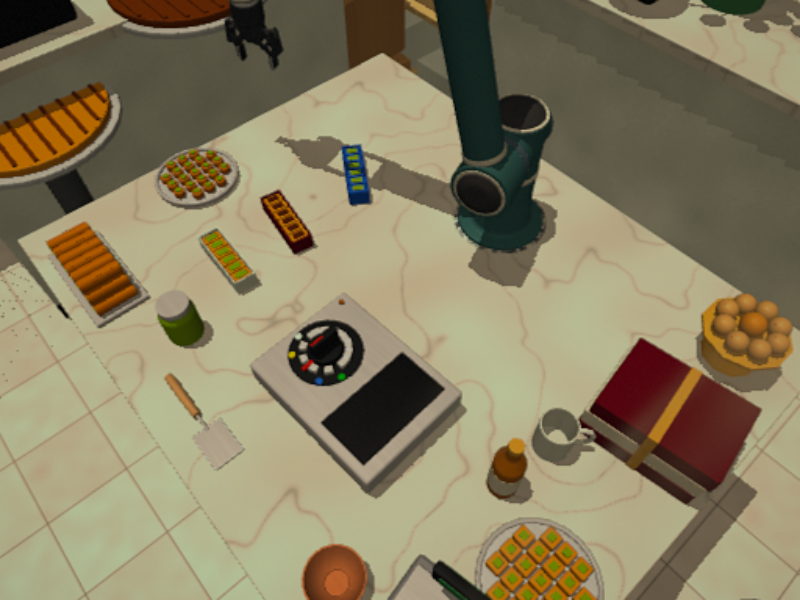

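The top view shows the white pistachio tin at about (597,215) of 800x600, and the walnut tin below it. The blue decoy is at (590,402) and the plate at (316,208). The dial is at (406,205) with its pointer up, and the green magnet is on its left at (371,197), which is the +1.326 notch.

Run:
```python
from h import *
C={n:camera(n) for n in("scene","top")}
P={}
for n,c in C.items():
    def near(t,u,v):
        L=[r for r in finder.trace(n,t)]
        return min(L,key=lambda r:np.hypot((r["rect"][0]+r["rect"][2])/2-u,(r["rect"][1]+r["rect"][3])/2-v))["pixels"]
    u,v=(145,166) if n=="scene" else (382,137)
    m=near("tin_pistachio_mid",u,v); cnt=max(cv2.findContours(m.astype(np.uint8),0,1)[0],key=cv2.contourArea)
    P[n,"tin"]=cv2.minAreaRect(cnt)[0]
    print(n,cv2.minAreaRect(cnt)); 
    b=cv2.boxPoints(cv2.minAreaRect(cnt)); print([np.round(atz(c,*q,.03),3).tolist() for q in b])
    hsv=cv2.cvtColor(c["img"],cv2.COLOR_RGB2HSV)
    # black plate
    x0,y0,x1,y1=(205,222,286,297) if n=="scene" else (178,92,226,174)
    k=np.zeros(m.shape,np.uint8);k[y0:y1,x0:x1]=(hsv[y0:y1,x0:x1,2]<50)
    k=cv2.morphologyEx(k,cv2.MORPH_OPEN,np.ones((3,3)))
    cnt=max(cv2.findContours(k,0,1)[0],key=cv2.contourArea);r=cv2.minAreaRect(cnt);P[n,"plate"]=r[0]
    b=cv2.boxPoints(r);print("plate",r,[np.round(atz(c,*q,.074),3).tolist() for q in b],np.round(atz(c,*r[0],.074),4))
    x0,y0,x1,y1=(180,200,240,250) if n=="scene" else (230,100,290,160)
    s=hsv[y0:y1,x0:x1]
    g=(s[...,0]>45)&(s[...,0]<80)&(s[...,1]>150)
    rd=((s[...,0]<8)|(s[...,0]>172))&(s[...,1]>150)
    for nm,w in(("green",g),("red",rd)):
        ys,xs=np.nonzero(w);P[n,nm]=(xs.mean()+x0,ys.mean()+y0);print(nm,w.sum(),P[n,nm],np.round(atz(C[n],*P[n,nm],.074),4))
for k in("tin","plate","green","red"):
    p,e=tri([ray(C[n],*P[n,k]) for n in C]);print(k,p.round(4),np.round(e,4))
```

```text
scene ((145.69300842285156, 165.72621154785156), (46.73560333251953, 18.389169692993164), 53.61564636230469)
[[0.619, -0.426, 0.03], [0.548, -0.437, 0.03], [0.571, -0.213, 0.03], [0.637, -0.207, 0.03]]
plate ((244.54676818847656, 259.5498962402344), (37.935935974121094, 70.44593811035156), 46.84760665893555) [[0.688, 0.179, 0.074], [0.464, 0.156, 0.074], [0.47, 0.282, 0.074], [0.684, 0.295, 0.074]] [0.5806 0.2298 0.074 ]
green 24 (np.float64(218.0), np.float64(240.58333333333334)) [0.6003 0.1263 0.074 ]
red 57 (np.float64(198.859649122807), np.float64(226.01754385964912)) [0.6134 0.0449 0.074 ]
top ((382.0438232421875, 137.5038604736328), (62.99056625366211, 21.328899383544922), 5.04245138168335)
[[0.566, -0.225, 0.03], [0.634, -0.231, 0.03], [0.623, -0.429, 0.03], [0.554, -0.421, 0.03]]
plate ((202.0, 133.0), (70.0, 38.0), 90.0) [[0.683, 0.286, 0.074], [0.687, 0.173, 0.074], [0.475, 0.166, 0.074], [0.472, 0.276, 0.074]] [0.5779 0.2254 0.074 ]
green 24 (np.float64(241.16666666666666), np.float64(128.16666666666666)) [0.5963 0.1109 0.074 ]
red 54 (np.float64(259.74074074074076), np.float64(116.85185185185185)) [0.6329 0.0567 0.074 ]
tin [ 0.5941 -0.3262  0.0229] [0.0032 0.0032]
plate [0.5792 0.2267 0.0677] [0.0008 0.0008]
green [0.5984 0.1145 0.0572] [0.0045 0.0045]
red [0.6218 0.0592 0.1026] [0.0018 0.0018]
```

Emit:
arm_command(plan=[[[0, 0, 0], [0, 0, -7.16]], [[0, 0, 0], [0, 0, -7.16]], [[0, 0, 0], [0, 0, -7.16]], [[0, 0, 0], [0, 0, -7.16]], [[0, 0, 0], [0, 0, -7.16]], [[0, 0, 0], [0, 0, -7.16]], [[0, 0, 0], [0, 0, -7.16]], [[0, 0, 0], [0, 0, -7.16]], [[0, 0, 0], [0, 0, -7.16]], [[0.015, 0.015, 0], [0, 0, 0]], [[0.027, 0.027, 0], [0, 0, 0]], [[0.027, 0.027, 0], [0, 0, 0]]], gripper=1)

```text
clock: 2.1
tcp_pos: [0.3279, -0.56, 0.2312]
orientation: [0.0, 0.728, 0.685, 0.0]
force: [1.5, -0.3, -0.0]
grip_width: 0.0854
gripper_force: 0.0
```

Emit:
arm_command(plan=[[[0.027, 0.027, 0], [0, 0, 0]], [[0.027, 0.027, 0], [0, 0, 0]], [[0.027, 0.027, 0], [0, 0, 0]], [[0.027, 0.027, 0], [0, 0, 0]], [[0.027, 0.027, 0], [0, 0, 0]], [[0.027, 0.027, 0], [0, 0, 0]], [[0.027, 0.027, 0], [0, 0, 0]], [[0.027, 0.027, 0], [0, 0, 0]], [[0.02, 0.02, 0], [0, 0, 0]], [[0.01, 0.01, 0], [0, 0, 0]], [[0, 0, 0], [0, 0, 0]]])

```text
clock: 3.02
tcp_pos: [0.5902, -0.3263, 0.2312]
orientation: [0.0, 0.726, 0.688, 0.0]
force: [0.2, -0.4, -0.5]
grip_width: 0.0854
gripper_force: 0.0
```

Run:
```python
from h import *
c=camera("wrist");save(c,"w1.png");print(c["fovy"],np.round(c["pose"],3).tolist())
s=manip.get_state();print(s["clock"],s["tcp_pos"],s["orientation"],s["qpos"])
for r in finder.trace("wrist","tin_pistachio_mid"):
    cnt=max(cv2.findContours(r["pixels"].astype(np.uint8),0,1)[0],key=cv2.contourArea);q=cv2.minAreaRect(cnt);b=cv2.boxPoints(q)
    print(r["score"],q,[np.round(atz(c,*p,.042),4).tolist() for p in b])
```

```text
61.76122506482235 [[0.998, -0.053, -0.015, 0.595], [-0.055, -0.96, -0.274, -0.256], [0.0, 0.274, -0.962, 0.375], [0.0, 0.0, 0.0, 1.0]]
3.0667 [ 0.58874567 -0.3278599   0.23108232] [-1.04423406e-04  7.26521017e-01  6.87144177e-01 -2.84281881e-04] [-5.44813187e-01  2.62165768e-01  1.60652609e+00 -5.15461504e-04
  1.27325299e+00 -4.88967520e-01]
0.76 ((259.0, 165.0), (168.0, 54.0), 90.0) [[0.576, -0.2328, 0.042], [0.6288, -0.2358, 0.042], [0.6239, -0.4154, 0.042], [0.5628, -0.412, 0.042]]
```

View pics/w1.png

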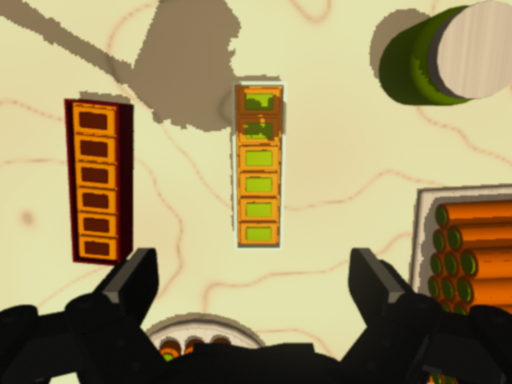

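The wrist view shows the white tin with its rim from (236,80) to (284,247), lined up with the tool. The walnut tin is about 0.1 m to its left. The tin measures 0.18 m long, as it should.

Emit:
arm_command(plan=[[[0.004, 0.009, 0.02], [0, 0, 0]], [[0, 0, 0.035], [0, 0, 0]], [[0, 0, 0.035], [0, 0, 0]], [[0, 0, 0.035], [0, 0, 0]], [[0, 0, 0.035], [0, 0, 0]], [[0, 0, 0.025], [0, 0, 0]], [[0, 0, 0.02], [0, 0, 0]], [[0, 0, 0.01], [0, 0, 0]], [[0, 0, 0.004], [0, 0, 0]], [[0, 0, 0], [0, 0, 0]]])

```text
clock: 3.95
tcp_pos: [0.5961, -0.3262, 0.0117]
orientation: [-0.001, 0.728, 0.686, -0.0]
force: [-0.0, 0.0, 0.6]
grip_width: 0.0854
gripper_force: 0.0
```

Emit:
arm_command(plan=[[[0, 0, 0], [0, 0, 0]], [[0, 0, 0], [0, 0, 0]], [[0, 0, 0], [0, 0, 0]], [[0, 0, 0], [0, 0, 0]], [[0, 0, 0], [0, 0, 0]], [[0, 0, 0], [0, 0, 0]], [[0, 0, 0], [0, 0, 0]], [[0, 0, 0], [0, 0, 0]]], gripper=-1)

```text
clock: 4.62
tcp_pos: [0.5987, -0.3263, 0.0148]
orientation: [0.002, 0.727, 0.686, 0.0]
force: [-1.1, -0.9, 5.9]
grip_width: 0.0526
gripper_force: 66.7
```

Emit:
arm_command(plan=[[[0, 0, -0.005], [0, 0, 0]], [[0, 0, -0.015], [0, 0, 0]], [[0, 0, -0.025], [0, 0, 0]], [[0, 0, -0.03], [0, 0, 0]], [[0, 0, -0.03], [0, 0, 0]], [[0, 0, -0.03], [0, 0, 0]], [[0, 0, -0.03], [0, 0, 0]], [[0, 0, -0.02], [0, 0, 0]], [[0, 0, -0.01], [0, 0, 0]], [[0, 0, 0], [0, 0, 0]]])

```text
clock: 5.45
tcp_pos: [0.5989, -0.326, 0.2116]
orientation: [0.003, 0.727, 0.686, 0.001]
force: [1.1, -0.7, -3.3]
grip_width: 0.0526
gripper_force: 65.8
```

Emit:
arm_command(plan=[[[0, 0, 0], [0, 0, 3.5]], [[0, 0, 0], [0, 0, 7]], [[0, 0, 0], [0, 0, 7]], [[0, 0, 0], [0, 0, 7]], [[0, 0, 0], [0, 0, 7]], [[0, 0, 0], [0, 0, 7]], [[0, 0, 0], [0, 0, 7]], [[0, 0, 0], [0, 0, 7]], [[0, 0, 0], [0, 0, 7]], [[0, 0, 0], [0, 0, 7]], [[0, 0, 0], [0, 0, 7]], [[0, 0, 0], [0, 0, 7]]])

```text
clock: 6.45
tcp_pos: [0.5958, -0.3243, 0.2041]
orientation: [-0.001, 0.999, 0.051, -0.002]
force: [-0.1, -0.3, -3.0]
grip_width: 0.053
gripper_force: 65.7
```

Emit:
arm_command(plan=[[[0, 0, 0], [0, 0, 3.5]], [[0, 0, 0], [0, 0, 0]]])

```text
clock: 6.62
tcp_pos: [0.5959, -0.3243, 0.2042]
orientation: [-0.001, 1.0, 0.023, -0.002]
force: [-1.3, 0.1, -3.2]
grip_width: 0.0533
gripper_force: 65.7
```

Emit:
arm_command(plan=[[[0, -0.015, 0], [0, 0, 0]], [[0, -0.03, 0], [0, 0, 0]], [[0, -0.038, 0], [0, 0, 0]], [[0, -0.038, 0], [0, 0, 0]], [[0, -0.038, 0], [0, 0, 0]], [[0, -0.038, 0], [0, 0, 0]], [[0, -0.038, 0], [0, 0, 0]], [[0, -0.038, 0], [0, 0, 0]], [[0, -0.038, 0], [0, 0, 0]], [[0, -0.03, 0], [0, 0, 0]], [[0, -0.015, 0], [0, 0, 0]], [[0, 0, 0], [0, 0, 0]]])

```text
clock: 7.62
tcp_pos: [0.5791, 0.0346, 0.2061]
orientation: [-0.001, 1.0, 0.026, -0.001]
force: [-0.0, 0.1, -3.9]
grip_width: 0.0531
gripper_force: 65.6
```

Run:
```python
from h import *
c=camera("wrist");save(c,"w2.png");print(c["fovy"],np.round(c["pose"],3).tolist())
s=manip.get_state();print(s["clock"],s["tcp_pos"],s["orientation"],s["qpos"])
```

```text
61.76122506482235 [[0.052, -0.959, -0.277, 0.65], [-0.999, -0.05, -0.012, 0.039], [-0.003, 0.277, -0.961, 0.35], [0.0, 0.0, 0.0, 1.0]]
7.6667 [0.5794565  0.03261691 0.20626185] [-1.30644039e-04  9.99666483e-01  2.58065884e-02 -9.62151187e-04] [1.31708156e-02 1.04709783e-01 1.83795047e+00 2.54139629e-04
 1.20085987e+00 1.53225610e+00]
```

View pics/w2.png

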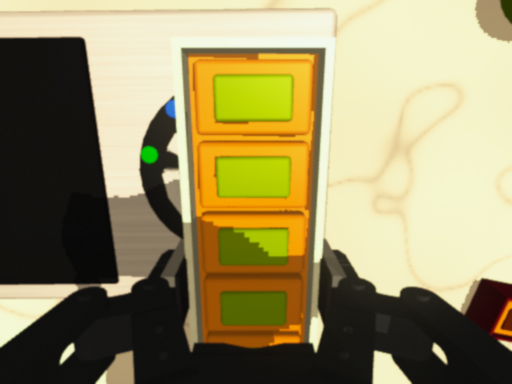

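The held tin fills the middle of the view. The plate's right edge runs from (83,38) to (117,283), and the green magnet is at (149,155).

Run:
```python
from h import *
c=camera("wrist"); g=cv2.cvtColor(c["img"],cv2.COLOR_RGB2HSV)
a=atz(c,83,38,.074);b=atz(c,117,283,.074);print(a,b,np.linalg.norm(a-b));d=(a-b)/np.linalg.norm(a-b);yaw=np.arctan2(d[1],d[0]);print("yaw deg",np.degrees(yaw))
n=np.array([-d[1],d[0],0]);m=(a+b)/2+.06*n;print("plate",m,"dial",m-.17*n)
w=(g[...,0]>50)&(g[...,0]<75)&(g[...,1]>200);w[:,170:]=0;w[:120]=0;ys,xs=np.nonzero(w);G=atz(c,xs.mean(),ys.mean(),.074);print("green",G,xs.mean(),ys.mean(),w.sum())
v=G-(m-.17*n);print("r",np.hypot(*v[:2]),"ang",np.arctan2(v[1],v[0])-yaw)
t=camera("top");print("tri",tri([ray(c,xs.mean(),ys.mean()),ray(t,241.5,128.5)]),tri([ray(c,83,38),ray(t,202+19,133-35)]),tri([ray(c,117,283),ray(t,202+19.5,133+35.5)]))
zr=manip.get_state()["tcp_pos"][2]+.029
p,q=atz(c,173,39,zr),atz(c,334,39,zr);print("tin far",p,q,np.linalg.norm(p-q))
```

```text
[0.69301155 0.17296943 0.074     ] [0.47622583 0.16080477 0.074     ] 0.21712675229088255
yaw deg 3.2117138895258157
plate [0.58125715 0.22679286 0.074     ] dial [0.59078151 0.05705987 0.074     ]
green [0.60335922 0.12700953 0.074     ] 146.4672131147541 154.64344262295083 244
r 0.07107146720694421 ang 1.336831572684056
tri (array([0.59942121, 0.1174339 , 0.07863794]), [np.float64(0.009193493225497), np.float64(0.009193493225497089)]) (array([0.69213363, 0.17495693, 0.06713995]), [np.float64(0.0022114232154098724), np.float64(0.0022114232154099044)]) (array([0.47382304, 0.16390838, 0.06957165]), [np.float64(0.0011689166910106388), np.float64(0.0011689166910106921)])
tin far [0.66947527 0.06414134 0.23554164] [0.67212563 0.01172245 0.23554164] 0.052485846464498165
```

Emit:
arm_command(plan=[[[0.001, -0.012, 0], [0, 0, 0]], [[0.001, -0.028, 0], [0, 0, 0]], [[0.001, -0.035, 0], [0, 0, 0]], [[0.001, -0.035, 0], [0, 0, 0]], [[0.001, -0.035, 0], [0, 0, 0]], [[0.001, -0.028, 0], [0, 0, 0]], [[0.001, -0.015, 0], [0, 0, 0]], [[0.001, -0.006, 0], [0, 0, 0]], [[0.001, 0, 0.01], [0, 0, 0]], [[0, 0, 0.02], [0, 0, 0]], [[0, 0, 0.025], [0, 0, 0]], [[0, 0, 0.02], [0, 0, 0]]])

```text
clock: 8.77
tcp_pos: [0.5806, 0.2222, 0.1303]
orientation: [0.001, 1.0, 0.022, -0.0]
force: [-1.0, -0.3, -4.2]
grip_width: 0.0528
gripper_force: 65.7
```

Emit:
arm_command(plan=[[[0, 0, 0.015], [0, 0, 0]], [[0, 0, 0.01], [0, 0, 0]], [[0, 0, 0.006], [0, 0, 0]], [[0, 0, 0.004], [0, 0, 0]], [[0, 0, 0.002], [0, 0, 0]], [[0, 0, 0], [0, 0, 0]], [[0, 0, 0], [0, 0, 0]]])

```text
clock: 9.35
tcp_pos: [0.5816, 0.2247, 0.0963]
orientation: [-0.0, 1.0, 0.023, 0.001]
force: [-0.5, 0.2, -3.5]
grip_width: 0.0532
gripper_force: 65.7
```

Emit:
arm_command(plan=[[[0, -0.002, 0.002], [0, 0, 0]], [[0, 0, 0.002], [0, 0, 0]], [[0, 0, 0.001], [0, 0, 0]], [[0, 0, 0], [0, 0, 0]], [[0, 0, 0], [0, 0, 0]]])

```text
clock: 9.77
tcp_pos: [0.5805, 0.2266, 0.0902]
orientation: [0.0, 1.0, 0.023, -0.0]
force: [0.2, -0.8, -3.5]
grip_width: 0.0527
gripper_force: 65.7
```

Emit:
arm_command(plan=[[[0, 0, 0.001], [0, 0, 0]], [[0, 0, 0.001], [0, 0, 0]], [[0, 0, 0], [0, 0, 0]], [[0, 0, 0], [0, 0, 0]]])

```text
clock: 10.1
tcp_pos: [0.5809, 0.2266, 0.0888]
orientation: [-0.0, 1.0, 0.023, 0.0]
force: [-1.6, -0.0, 0.7]
grip_width: 0.053
gripper_force: 66.0
```

Emit:
arm_command(plan=[[[0, 0, 0], [0, 0, 0]], [[0, 0, 0], [0, 0, 0]], [[0, 0, 0], [0, 0, 0]], [[0, 0, 0], [0, 0, 0]], [[0, 0, 0], [0, 0, 0]], [[0, 0, 0], [0, 0, 0]], [[0, 0, 0], [0, 0, 0]], [[0, 0, 0], [0, 0, 0]]], gripper=1)

```text
clock: 10.77
tcp_pos: [0.5807, 0.2265, 0.0883]
orientation: [0.0, 1.0, 0.023, 0.0]
force: [0.1, -0.6, -0.3]
grip_width: 0.0852
gripper_force: 0.0
```

Emit:
arm_command(plan=[[[0, 0, -0.005], [0, 0, 0]], [[0, 0, -0.015], [0, 0, 0]], [[0, 0, -0.03], [0, 0, 0]], [[0, 0, -0.035], [0, 0, 0]], [[0, 0, -0.035], [0, 0, 0]], [[0, 0, -0.02], [0, 0, 0]], [[0, 0.02, 0], [0, 0, 0]], [[0, 0.035, 0], [0, 0, 0]], [[0, 0.035, 0], [0, 0, 0]], [[0, 0.035, 0], [0, 0, 0]], [[0, 0.03, 0], [0, 0, 0]], [[0, 0.012, 0], [0, 0, 0]]])

```text
clock: 11.77
tcp_pos: [0.5884, 0.0562, 0.2288]
orientation: [0.001, 1.0, 0.022, 0.0]
force: [-0.0, 0.1, -0.4]
grip_width: 0.0856
gripper_force: 0.0
```

Run:
```python
from h import *
c=camera("wrist");save(c,"w3.png")
s=manip.get_state();print(s["clock"],s["tcp_pos"],s["orientation"])
for t in("tin_pistachio_mid","dial_grip","pointer_tip","mag_green_top"):
  for r in finder.trace("wrist",t)[:2]:
    cnt=max(cv2.findContours(r["pixels"].astype(np.uint8),0,1)[0],key=cv2.contourArea);q=cv2.minAreaRect(cnt);b=cv2.boxPoints(q)
    z={"t":.116,"d":.131,"p":.09,"m":.074}[t[0]]
    print(t,r["score"],np.round(q[0]),np.round(q[1]),q[2],[np.round(atz(c,*p,z),3).tolist() for p in b],atz(c,*q[0],z))
```

```text
11.8167 [0.58853957 0.05561801 0.22877455] [9.44632067e-04 9.99767126e-01 2.15577224e-02 2.56254171e-04]
tin_pistachio_mid 0.72 [ 55. 180.] [223.  96.] 81.46923065185547 [[0.671, 0.257, 0.116], [0.684, 0.185, 0.116], [0.499, 0.174, 0.116], [0.481, 0.261, 0.116]] [0.59278241 0.21949666 0.116     ]
tin_pistachio_mid 0.36 [248. 175.] [110.  79.] 56.611488342285156 [[0.621, 0.113, 0.116], [0.657, 0.062, 0.116], [0.585, 0.009, 0.116], [0.544, 0.062, 0.116]] [0.60360306 0.06210422 0.116     ]
dial_grip 0.74 [249. 176.] [106.  78.] 54.833560943603516 [[0.62, 0.109, 0.131], [0.655, 0.062, 0.131], [0.591, 0.012, 0.131], [0.551, 0.06, 0.131]] [0.6060131  0.06121802 0.131     ]
dial_grip 0.4 [180. 162.] [15. 14.] 90.0 [[0.62, 0.119, 0.131], [0.62, 0.108, 0.131], [0.609, 0.108, 0.131], [0.608, 0.119, 0.131]] [0.61417298 0.11373482 0.131     ]
pointer_tip 0.6 [254. 175.] [ 77. 107.] 30.256441116333008 [[0.57, 0.111, 0.09], [0.655, 0.064, 0.09], [0.624, 0.004, 0.09], [0.534, 0.047, 0.09]] [0.59761645 0.05611428 0.09      ]
pointer_tip 0.43 [495. 292.] [40. 33.] 12.200469017028809 [[0.474, -0.17, 0.09], [0.511, -0.169, 0.09], [0.503, -0.21, 0.09], [0.466, -0.213, 0.09]] [ 0.48864729 -0.19021788  0.09      ]
mag_green_top 0.53 [180. 162.] [15. 16.] 90.0 [[0.61, 0.134, 0.074], [0.611, 0.119, 0.074], [0.597, 0.119, 0.074], [0.596, 0.134, 0.074]] [0.60353495 0.12633149 0.074     ]
```

View pics/w3.png

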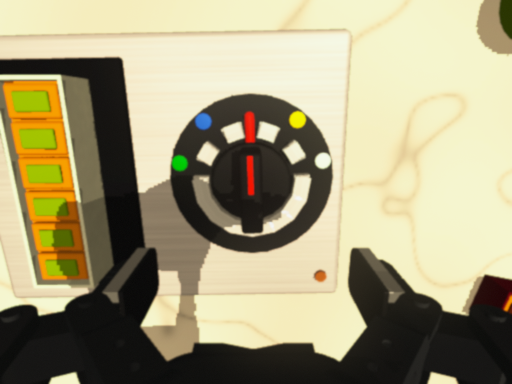

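The tin stands on the plate at the left. The dial is centred near (251,175), with its grip bar spanning columns 240–262, and the green magnet is at (180,162).

Run:
```python
from h import *
from scipy.optimize import least_squares
c=camera("wrist")
M=np.array([atz(c,*p,.074)[:2] for p in((180,162.5),(204,121),(298,120),(323,160))])
A=np.array([1.326,.663,-.663,-1.326])
f=lambda x:(M-(x[:2]+.069*np.c_[np.cos(A+x[2]),np.sin(A+x[2])])).ravel()
s=least_squares(f,[.59,.057,.05]);print(s.x,np.degrees(s.x[2]),np.abs(s.fun).max())
d=np.r_[s.x[:2],0]
for p in((240,190),(262,190),(251,143),(251,222)):print(p,atz(c,*p,.131)[:2])
# tin rim corners
for p in((-0,75),(66,75),(90,282),(36,283)):print(p,atz(c,*p,.116)[:2])
```

```text
[0.59075445 0.06305265 0.06083297] 3.4854727092523996 0.00037963026462484173
(240, 190) [0.59453379 0.07213631]
(262, 190) [0.59532405 0.05501986]
(251, 143) [0.63125814 0.06517689]
(251, 222) [0.56841013 0.06241029]
(0, 75) [0.67155884 0.25584704]
(66, 75) [0.67382369 0.20626927]
(90, 282) [0.49849623 0.20471492]
(36, 283) [0.49520145 0.25353263]
```

Emit:
arm_command(plan=[[[0.002, -0.0045, 0.01], [0, 0, -0.8]], [[0, 0, 0.025], [0, 0, 0]], [[0, 0, 0.03], [0, 0, 0]], [[0, 0, 0.03], [0, 0, 0]], [[0, 0, 0.02], [0, 0, 0]], [[0, 0, 0.01], [0, 0, 0]], [[0, 0, 0.006], [0, 0, 0]], [[0, 0, 0], [0, 0, 0]], [[0, 0, 0], [0, 0, 0]]])

```text
clock: 12.82
tcp_pos: [0.591, 0.0649, 0.0981]
orientation: [-0.0, 1.0, 0.031, 0.001]
force: [0.1, 0.7, 0.1]
grip_width: 0.0854
gripper_force: 0.0
```

Emit:
arm_command(plan=[[[0, 0, 0], [0, 0, 0]], [[0, 0, 0], [0, 0, 0]], [[0, 0, 0], [0, 0, 0]], [[0, 0, 0], [0, 0, 0]], [[0, 0, 0], [0, 0, 0]], [[0, 0, 0], [0, 0, 0]], [[0, 0, 0], [0, 0, 0]], [[0, 0, 0], [0, 0, 0]], [[0, 0, 0], [0, 0, 0]], [[0, 0, 0], [0, 0, 0]]], gripper=-1)

```text
clock: 13.65
tcp_pos: [0.5911, 0.0593, 0.0989]
orientation: [0.004, 1.0, 0.031, 0.001]
force: [-1.0, -16.3, 6.6]
grip_width: 0.0172
gripper_force: 59.8
```

Emit:
arm_command(plan=[[[0, 0.002, 0], [0, 0, 0]], [[0, 0.002, 0], [0, 0, 0]], [[0, 0, 0], [0, 0, 0]], [[0, 0, -0.003], [0, 0, 0]], [[0, 0, -0.004], [0, 0, 0]], [[0, 0, -0.004], [0, 0, 0]], [[0, 0, -0.004], [0, 0, 0]], [[0, 0, -0.002], [0, 0, 0]], [[0, 0, 0], [0, 0, 0]]])

```text
clock: 14.4
tcp_pos: [0.5909, 0.0588, 0.1142]
orientation: [0.001, 1.0, 0.03, 0.001]
force: [2.2, -6.0, -1.5]
grip_width: 0.0172
gripper_force: 58.8
```

Emit:
arm_command(plan=[[[0, 0.001, -0.001], [0, 0, 0]], [[0, 0, 0], [0, 0, -3]], [[0, 0, 0], [0, 0, -3]], [[0, 0, 0], [0, 0, 0]]])

```text
clock: 14.73
tcp_pos: [0.5909, 0.0588, 0.1149]
orientation: [0.0, 0.997, 0.083, 0.0]
force: [3.4, -2.3, -4.5]
grip_width: 0.0173
gripper_force: 58.8
```

Run:
```python
from h import *
c=camera("wrist");save(c,"w4.png")
s=manip.get_state();print(s["clock"],s["tcp_pos"],s["orientation"],s["force"],s["ft_torque"])
```

```text
14.7833 [0.59084612 0.05881409 0.11491329] [3.52863732e-04 9.96632852e-01 8.19921752e-02 3.40637548e-04] [ 2.37372101 -3.23420104 -5.07669059] [-0.38910168 -0.67294449  0.10732242]
```

View pics/w4.png

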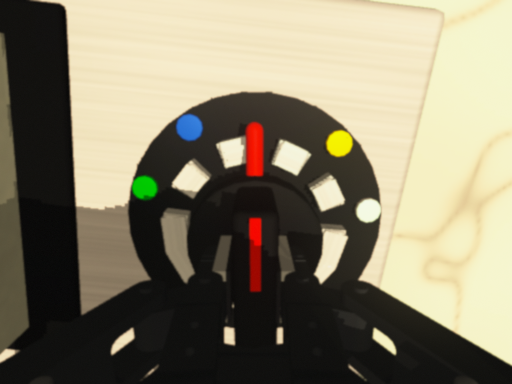

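The picture shows the red pointer tip at (255,125). It has turned off its starting notch, so the dial is unlocked.

Emit:
arm_command(plan=[[[0, 0, 0], [0, 0, -4]], [[0, 0, 0], [0, 0, -7]], [[0, 0, 0], [0, 0, -7]], [[0, 0, 0], [0, 0, -7]], [[0, 0, 0], [0, 0, -7]], [[0, 0, 0], [0, 0, -7]], [[0, 0, 0], [0, 0, -7]], [[0, 0, 0], [0, 0, -7]], [[0, 0, 0], [0, 0, -7]], [[0, 0, 0], [0, 0, -7]], [[0, 0, 0], [0, 0, -3]], [[0, 0, 0], [0, 0, 0]]])

```text
clock: 15.78
tcp_pos: [0.5894, 0.0593, 0.1149]
orientation: [-0.001, 0.769, 0.639, -0.001]
force: [0.7, -1.6, -2.2]
grip_width: 0.017
gripper_force: 59.1
```

Run:
```python
from h import *
c=camera("wrist");save(c,"w5.png")
s=manip.get_state();print(s["clock"],s["tcp_pos"],s["orientation"],s["force"],s["ft_torque"],2*np.degrees(np.arctan2(s["orientation"][2],s["orientation"][1])))
```

```text
15.8333 [0.58944058 0.0593604  0.11486185] [-7.38808982e-04  7.69789137e-01  6.38297172e-01 -9.26992348e-04] [-0.42070803 -1.76737259 -0.81692066] [-0.22899961  0.30306183  0.03919591] 79.32998834375523
```

View pics/w5.png

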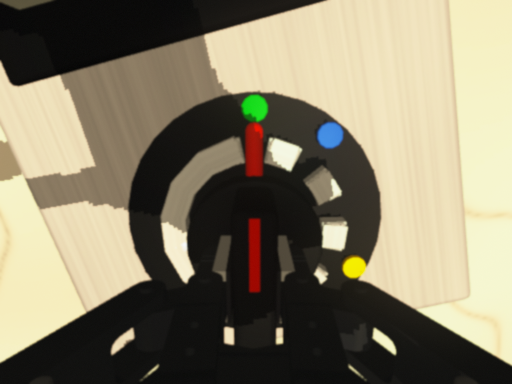

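The pointer tip at (255,125) is in line with the green magnet at (255,108), so I'm pushing the dial home.

Emit:
arm_command(plan=[[[0, 0, 0.003], [0, 0, 0]], [[0, 0, 0.003], [0, 0, 0]], [[0, 0, 0.003], [0, 0, 0]], [[0, 0, 0.003], [0, 0, 0]], [[0, 0, 0.002], [0, 0, 0]], [[0, 0, 0.002], [0, 0, 0]], [[0, 0, 0], [0, 0, 0]]])

```text
clock: 16.42
tcp_pos: [0.5896, 0.0593, 0.099]
orientation: [-0.001, 0.769, 0.639, -0.001]
force: [-5.8, -0.9, 4.4]
grip_width: 0.0175
gripper_force: 59.8
```

Emit:
arm_command(plan=[[[0, 0, 0.001], [0, 0, 0]], [[0, 0, 0.001], [0, 0, 0]], [[0, 0, 0.001], [0, 0, 0]], [[0, 0, 0], [0, 0, 0]]])

```text
clock: 16.75
tcp_pos: [0.5901, 0.0594, 0.0987]
orientation: [-0.0, 0.769, 0.639, -0.0]
force: [-11.6, -2.3, 16.4]
grip_width: 0.0171
gripper_force: 62.3
```

Emit:
arm_command(plan=[[[0, 0, -0.001], [0, 0, 0]], [[0, 0, 0], [0, 0, 0]], [[0, 0, 0], [0, 0, 0]], [[0, 0, 0], [0, 0, 0]], [[0, 0, 0], [0, 0, 0]], [[0, 0, 0], [0, 0, 0]], [[0, 0, 0], [0, 0, 0]], [[0, 0, 0], [0, 0, 0]]], gripper=1)

```text
clock: 17.42
tcp_pos: [0.5905, 0.0593, 0.0971]
orientation: [-0.0, 0.769, 0.639, -0.0]
force: [0.2, 0.4, -0.2]
grip_width: 0.0853
gripper_force: 0.0
```

Emit:
arm_command(plan=[[[0, 0, -0.005], [0, 0, 0]], [[0, 0, -0.02], [0, 0, 0]], [[0, 0, -0.03], [0, 0, 0]], [[0, 0, -0.035], [0, 0, 0]], [[0, 0, -0.03], [0, 0, 0]], [[0, 0, -0.01], [0, 0, 0]], [[0, 0, 0], [0, 0, 0]], [[0, 0, 0], [0, 0, 0]]])

```text
clock: 18.08
tcp_pos: [0.5906, 0.0593, 0.2275]
orientation: [0.0, 0.769, 0.639, 0.0]
force: [0.4, -0.1, -1.0]
grip_width: 0.0849
gripper_force: 0.0
```

Run:
```python
from h import *
c=camera("wrist");save(c,"w6.png")
s=manip.get_state();print(s["clock"],s["tcp_pos"],s["force"])
```

```text
18.1333 [0.589553   0.05924001 0.22572951] [-0.56691617  0.05668251 -0.34421458]
```

View pics/w6.png

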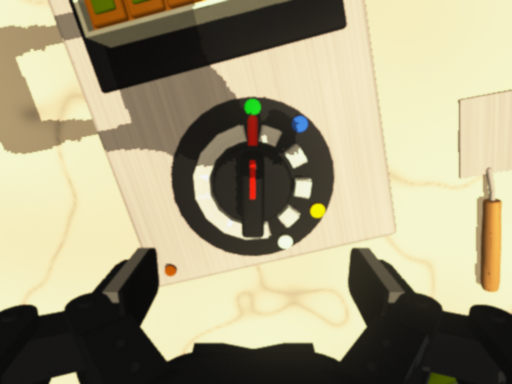

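The pointer sits in the notch at the green magnet (252,107), and it looks the same as it did when home at the start. The gripper is clear.

```bash
python3 -c "
from plant import manip
print(manip.close_job())"
```

```text
the job is handed in; nothing more can be done
None
```

I handed the job in at about 18 s with the pistachio tin let go on the plate, by measurement within about 5 mm of its centre, and the dial pushed home in the green-magnet notch; the hand-in returned no verdict.

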